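Release a ball valve from a ratchet leak-test clamp

TASK

The leak test is finished and the ball valve can come out. Lift the pawl of the ratchet clamp by its red grip and, keeping it clear of the teeth, draw the clamp bar back 30 mm or more. Then slide the valve straight out of the cup on the fixed head without cocking it, lift it out of the cradle and set it down gently, red lever on top, in the free part of the grey parts tray; leave the union fitting, the beaker and the stopwatch where they are.

Things in the scene. Friction and masses are not known exactly. Their poses are not given: they have to be found in the camera images.
- bed: Leak-test clamp, fixed: aluminium plate 150 x 332 mm on a grey stand, sloping 35 degrees down towards the robot. Origin: middle of its upper face, 62 mm above the counter. x up the slope, away from the robot; y level, along the clamp axis, to the left; z square to the plate, leaning towards the robot. On it (bed frame, mm) two guide rods at x -48 and 48, 28 high; rear plate y -162 to -153, 36 high.
- cup: Round steel cup on the blue fixed head; it takes the valve's left pipe end. Origin: middle of its open rim; axes as the bed. 10 mm deep towards +y, bore 46, outside 60 mm. The head behind it: x -62 to 62, 18 mm thick, top 72 mm above the bed; a gauge behind that is 46 mm high.
- cradle (a point): Middle of the white cradle at the bed's surface, under the valve; axes as the bed. Saddles 12 mm high carry the valve; side rails, 26 mm high and 80 mm long in y, stand at x 26.5 to 33.5 mm either side, so the valve can slide only along y or lift along z.
- clamp_bar (a joint): Slide of the blue clamp bar (124 mm wide, 20 thick, top 62 mm above the bed) on the guide rods, in m: 0 = clamped on the valve, grows as it moves back along bed -y, end stop 0.042. It bears a cup like the fixed one on the valve's right end (10 mm deep). Drags with about 4 N and stays where left. With the pawl down it can move back only about 1 mm.
- pawl (a joint): Hinge of the steel pawl on the clamp bar, in rad: 0 = down in the fixed rack's teeth, grows as its red grip is lifted, stop at 1.3. Pin along bed x. Above 0.2 rad the tip clears the teeth (6 mm high, tops 20 mm above the bed, every 12 mm). Falls back by its own weight when let go (under 1 N to lift); where it falls it again stops the bar from moving farther back.
- pawl_knob (a point): Centre of the red grip at the pawl's free end: a round cross-bar 30 mm long along bed x, 20 mm in diameter; its flat ends can be pinched along bed x. With the pawl down it is 63 mm from the pin towards bed -y and 16 mm higher in bed z than the pin (61 mm above the bed). Lifting the grip and pulling it along bed -y draws the bar back with it. Nothing stands beside or above it.
- valve_mid (a point): Centre of the dark grey PVC ball valve, 39.5 mm above its underside. y along the pipe, z up through the red lever; while clamped, axes as the bed. 108 mm long, 79 high; body 50 wide, its top 51 mm above the underside; pipe ends 37 mm in diameter, pipe axis 25 mm up, each end 10 mm deep in a cup. Slide it 12 mm or more along bed -y, out of the fixed cup, before lifting. 0.1 to 0.2 kg.
- valve: The same valve; origin at the centre of its underside, same axes. The red lever on top does not turn: it lies along y, 70 mm long, 16 wide, 67 to 79 mm above the underside, on a round hub 25 mm in diameter from 60 to 70 mm. Pinch it there along the valve's x, over lever and hub at the middle (25 mm wide).
- tray: Grey plastic parts tray, fixed: outside 153 (x) x 223 (y) mm, 28 high, floor 3 mm thick, inside 140 x 210 mm. Origin: centre of its underside; z up. Its +y end, away from the robot, holds the union fitting; the free part is y -105 to +25 mm.
- union: Dark grey PVC union fitting lying in the tray, 49 x 64 x 49 mm; origin at the centre of its underside. To be left alone.
- beaker: Glass beaker standing between the robot and the clamp, 75 mm wide, 95 high; origin at the centre of its underside. To be left alone.
- stopwatch: Black stopwatch lying in front of the clamp, 82 x 58 x 16 mm; origin at the centre of its underside. To be left alone.

How it is judged:
By the outcome, as a careful person would: the job done as asked, in the order asked, and still so for the second after the job is handed in, with the robot touching nothing.
It also fails if it takes over 51 s, if anything falls off the work surface, if the arm or the gripper's body presses on something with over 40 N, if the wrist force passes 120 N, or if a joint passes its speed limit or range.

ROBOT

A 6-joint arm with a two-finger parallel gripper is mounted at the origin on a cart in front of the work surface, level with it; the furniture and walls round the work are solid. World frame = base frame: x ahead of the robot, y to its left, z up, the work surface at z = 0. Lengths are in mm, angles in rad, forces in N, time in s.
With the tool pointing down it reaches from about 275 to 750 mm from the base axis. Payload 10.2 kg.
Tool frame: the origin (TCP) lies at the very end of the fingers, on their centre line; the grasp point (between the pads) lies 19 mm behind it; z points along the fingers, y is the line along which they close (so a half turn about z gives the same grasp; the last joint's range is limited). The gripper opens to 85 mm and grips with 20 to 120 N. Pads are 22 mm wide; open, the fingers measure 114 mm over their backs; the gripper's body (76 mm by 85 mm) begins 54 mm behind the grasp point. The pads swing forward as they close: fully open they stand 13 mm farther back than shut.
Start: joints at [1.01, 0.313, 1.498, -0, 1.331, -0.223], TCP at [174.004, 495.332, 198.594] pointing down, gripper open.
Joint ranges: [-2.94, 2.94], [-0.97, 2.17], [0.19, 2.56], [-1.23, 4.37], [0.02, 3.11], [-2.88, 2.88]. Speed limits (rad/s): [2.39, 2.39, 3.01, 3.14, 3.14, 3.14].

INTERFACE

Orientations are given as a unit quaternion [w, x, y, z].
In Python, from rig import ctrl gives the robot as it stands.
- The arm moves only by the tool step_arm, never from a script. Its argument "increments" is a list of rows, each a list of 3 entries, a list of its own where there are three numbers: the shift along the tool's x, y, z in cm, then the turn, a rotation vector about the tool's x, y, z in degrees, then the opening in per cent of the stroke, from 0 (shut) to 100 (fully open). A call has 1 to 8 rows; each row is the pose to reach, as a shift and turn from the pose commanded when the call began, along the tool's axes at that moment; what a row does not reach only later rows make up. A row lasts 1/8 s, in which the tool goes at most 62.5 mm and 10.7 degrees, less where a joint would pass 70% of its speed; a pose out of reach is approached as far as the arm can. A call with a gripper value outside its range is refused whole. The fingers move at their own pace and stop on an object; "squeeze" is the grip in N (left out, the last holds). Time passes only in rows, so rows that repeat a pose let the fingers close. It gives the time, the measured TCP pose, the force, the opening and the grip force at its end, in the units of the state.
- ctrl.sense(): the state, without advancing time (a new reading comes with each control period).
- ctrl.capture(name): name is "scene" or "top" or "wrist"; returns a dict with "img" (480x640x3 uint8, red, green, blue), "fx", "fy", "cx", "cy" (pixels), "k1" (the pictures are not rectified: a ray, as slopes to the right and down, at radius r is drawn at 1 + k1 r^2 times it, then the intrinsics apply), "extrinsics" (4x4, takes a point from camera to world coordinates). Camera axes: x right, y down, z forward; pixel columns grow to the right and rows downward; lengths in mm; the calibration is good to about 2 mm. A picture is of the moment at which its call begins. There is no depth.
- ctrl.finish_job(): hands the job in; it is judged then, once.
The state is a dict: "time_s": time; "joints": joint angles; "dq": joint speeds; "tau": joint torques, N m; "eef_pos": TCP position; "ee_rot": TCP orientation; "force": force on the tool from outside, world axes, zero at the start; "wrist_torque": the same for the moment, N m; "grip_width": opening from 0.0 (shut) to 1.0 (fully open); "grip_force": force on a finger pad.
Only numpy, scipy, OpenCV 4.12 (cv2) and the standard library are available. Lean on these libraries where they do the work, as an engineer would, in place of code of your own. Each camera call takes 0.05 s, during which the arm holds its last target. There are 200 camera calls.

## Working session

There is one attempt and no reset: what is moved stays moved. The work goes in short steps, Python scripts to look and compute and a tool call to move; the robot and the scene stay as the last step left them, time stands still between calls to the robot, and variables do not carry over. Pictures are saved under pics/ and viewed, at most 10 in all, crops included, and the job is handed in when it is done.

Besides the shell and the picture viewer there is one more tool, called after "Emit:" in YAML: its name, and indented under it one key for each argument. step_arm: Moves the arm, as the interface text tells. Its arguments: {"type":"object","properties":{"increments":{"type":"array"},"squeeze":{"type":"number"}},"required":["increments"]}

```bash
mkdir -p pics
cat > h.py <<'E'
import numpy as np, cv2
from scipy.spatial.transform import Rotation as R
from rig import ctrl
def cap(n,f=None):
    c=ctrl.capture(n)
    if f: cv2.imwrite('pics/'+f,c['img'][:,:,::-1])
    return c
def ray(c,u,v):
    K=np.array([[c['fx'],0,c['cx']],[0,c['fy'],c['cy']],[0,0,1.]])
    # r' = r(1+k1 r^2)
    p=cv2.undistortPoints(np.array([[[u,v]]],float),K,np.array([c['k1'],0,0,0,0.]))[0,0]
    E=np.array(c['extrinsics']); d=E[:3,:3]@[p[0],p[1],1]; return E[:3,3],d/np.linalg.norm(d)
def onz(c,u,v,z):
    o,d=ray(c,u,v); return o+d*(z-o[2])/d[2]
def tri(*obs):
    A=np.zeros((3,3));b=np.zeros(3)
    for c,u,v in obs:
        o,d=ray(c,u,v);P=np.eye(3)-np.outer(d,d);A+=P;b+=P@o
    x=np.linalg.solve(A,b); return x,[round(float(np.linalg.norm((np.eye(3)-np.outer(ray(c,u,v)[1],ray(c,u,v)[1]))@(x-ray(c,u,v)[0]))),1) for c,u,v in obs]
def pose():
    s=ctrl.sense(); q=s['ee_rot']; return np.array(s['eef_pos']),R.from_quat([q[1],q[2],q[3],q[0]])
def reds(c,minA=20):
    h=cv2.cvtColor(c['img'],cv2.COLOR_RGB2HSV)
    m=(((h[...,0]<8)|(h[...,0]>172))&(h[...,1]>130)&(h[...,2]>60)).astype(np.uint8)
    n,l,s,ce=cv2.connectedComponentsWithStats(m)
    return [(s[i].tolist(),ce[i].round(1).tolist()) for i in range(1,n) if s[i,4]>minA],l
def delta(p,rot):
    p0,r0=pose(); return r0.inv().apply(np.array(p)-p0)/10, np.degrees((r0.inv()*rot).as_rotvec())
E
python3 - <<'E'
from h import *
for n in('scene','top'):
    c=cap(n,n+'1.png'); print(n,reds(c)[0]); print(np.array(c['extrinsics']).round(2).tolist(),c['fx'],c['k1'])
s=ctrl.sense();print(s['ee_rot'],s['force'],s['grip_width'])
E
```

```text
scene [([268, 129, 12, 10, 102], [273.7, 133.4]), ([382, 132, 15, 17, 201], [389.0, 140.8]), ([361, 226, 31, 17, 251], [375.6, 234.0]), ([439, 252, 12, 15, 123], [444.5, 259.0]), ([316, 298, 18, 12, 40], [324.7, 303.0])]
[[0.43, -0.66, 0.62, -313.52], [-0.9, -0.31, 0.3, -378.3], [-0.01, -0.69, -0.73, 1040.6], [0.0, 0.0, 0.0, 1.0]] 594.9036654786114 -0.15222659788465906
top [([323, 83, 17, 18, 224], [330.9, 92.0]), ([186, 100, 14, 14, 151], [192.2, 106.3]), ([432, 209, 9, 14, 108], [435.6, 215.5]), ([353, 213, 32, 12, 268], [368.2, 219.2]), ([333, 278, 25, 7, 73], [344.5, 281.2])]
[[-0.02, -1.0, 0.08, 396.64], [-1.0, 0.02, -0.0, 9.68], [-0.0, -0.08, -1.0, 1365.29], [0.0, 0.0, 0.0, 1.0]] 555.9449227832702 0.04995227521840923
[-2.16579979e-04  1.68094362e-01  9.85770743e-01 -5.30371960e-04] [ 0.55051927  0.2015448  -0.07084986] 0.9992934290808472
```

View pics/scene1.png

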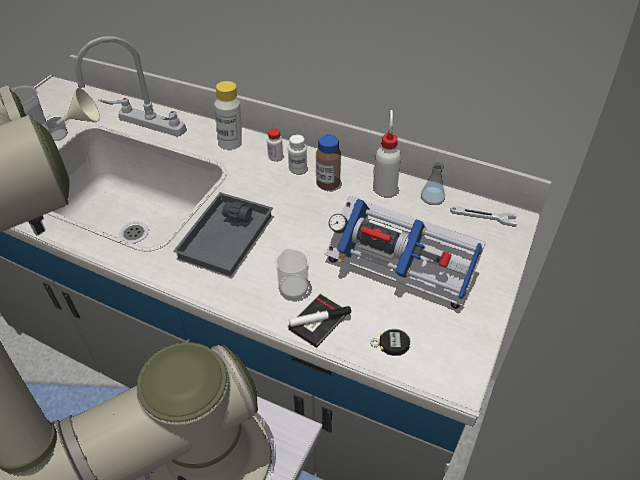

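View pics/top1.png

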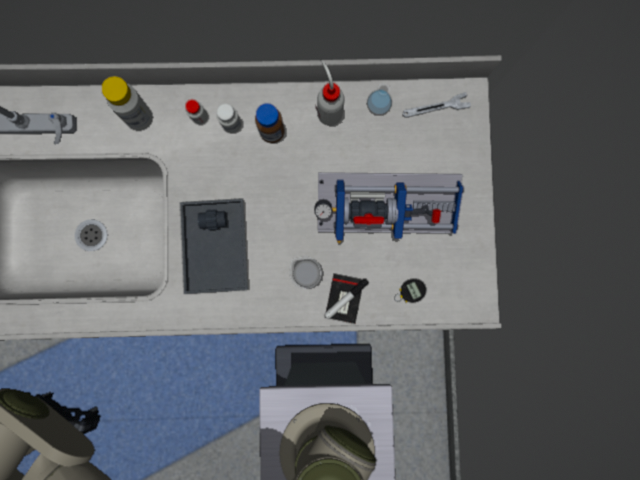

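The scene view shows the clamp with the red lever at (376,234) and the red pawl grip at (445,259). In the top view they are at (368,219) and (436,215). The tray spans about (181..249, 199..293) in the top view, with the union at its far end.

Run:
```python
from h import *
a=cap('top');b=cap('scene')
k,e1=tri((a,435.6,215.5),(b,444.5,259)); l,e2=tri((a,368.2,219.2),(b,375.6,234.0))
print('knob',k.round(1),e1,'lever',l.round(1),e2)
def axes(psi):
    h=np.array([np.cos(psi),np.sin(psi),0]);u=np.array([0,0,1.]);y=np.array([-np.sin(psi),np.cos(psi),0])
    s,c=np.sin(np.radians(35)),np.cos(np.radians(35))
    return np.stack([c*h+s*u,y,c*u-s*h],1)
best=min(np.radians(np.arange(-25,25,.2)),key=lambda p:abs((axes(p).T@(l-k))[0]))
B=axes(best);print('psi',np.degrees(best),'diff in bed',(B.T@(l-k)).round(1))
h=cv2.cvtColor(a['img'],cv2.COLOR_RGB2HSV)
m=((h[...,0]>100)&(h[...,0]<125)&(h[...,1]>120)).astype(np.uint8); m[:165]=0;m[250:]=0
for c in cv2.findContours(m,0,2)[0]:
    if cv2.contourArea(c)>60: print(cv2.minAreaRect(c))
g=cv2.cvtColor(a['img'],cv2.COLOR_RGB2GRAY)
m=(g<95).astype(np.uint8);m[:,:170]=0;m[:,260:]=0;m[:190]=0;m[300:]=0
c=max(cv2.findContours(m,0,2)[0],key=cv2.contourArea);r=cv2.minAreaRect(c);print(r)
print([onz(a,*p,28).round(0).tolist() for p in cv2.boxPoints(r)],onz(a,*r[0],28))
# target: wrist look pose above midpoint, tool z=-bedz, tool y=bed x
Z=-B[:,2];Y=B[:,0];X=np.cross(Y,Z)
for Y in(B[:,0],-B[:,0]):
    rot=R.from_matrix(np.stack([np.cross(Y,Z),Y,Z],1))
    print(delta(k+B[:,2]*100,rot), (k+B[:,2]*100).round())
w=cap('wrist');p,r=pose();E=np.array(w['extrinsics']);print('wrist cam in tool',r.inv().apply(E[:3,3]-p).round(1),(r.as_matrix().T@E[:3,:3]).round(2).tolist(),w['fx'])
```

```text
knob [ 545.3 -258.8  108.9] [1.1, 1.1] lever [ 538.5 -104.3  123.5] [0.9, 0.9]
psi -1.2000000000000846 diff in bed [  0.2 154.3  17.7]
((403.0581359863281, 210.23190307617188), (17.828060150146484, 54.36845016479492), 3.2704880237579346)
((456.68109130859375, 206.68649291992188), (5.614652633666992, 51.15572738647461), 8.972626686096191)
((339.5916748046875, 209.51556396484375), (8.207684516906738, 59.08480453491211), 1.5074357986450195)
((213.94888305664062, 246.02902221679688), (91.92539978027344, 64.6473617553711), 86.98721313476562)
[[601.0, 344.0, 28.0], [606.0, 188.0, 28.0], [384.0, 179.0, 28.0], [380.0, 333.0, 28.0]] [492.04360402 261.0063372   28.        ]
(array([-54.57794136, -60.61415308,   0.77890034]), array([-30.28058068, -21.88946526,  69.48085036])) [ 488. -258.  191.]
(array([-54.57794136, -60.61415308,   0.77890034]), array([  23.8118971 ,  -32.93995822, -104.30992137])) [ 488. -258.  191.]
wrist cam in tool [  72.4   -0.6 -174.6] [[-0.0, -0.96, -0.28], [1.0, 0.0, -0.0], [0.0, -0.28, 0.96]] 338.6853710189303
```

Emit:
step_arm:
  increments:
    - [[-4, -4.4, -0.6], [-2, -1.4, 4.4], 100]
    - [[-8, -8.8, -1.2], [-4, -2.8, 8.8], 100]
    - [[-12, -13.2, -1.8], [-6, -4.2, 13.2], 100]
    - [[-16, -17.6, -2.4], [-8, -5.6, 17.6], 100]
    - [[-20, -22, -3], [-10, -7, 22], 80]
    - [[-24, -26.4, -3.6], [-12, -8.4, 26.4], 80]
    - [[-28, -30.8, -4.2], [-14, -9.8, 30.8], 80]
    - [[-32, -35.2, -4.8], [-16, -11.2, 35.2], 80]

```text
time_s: 1.25
eef_pos: [357.6, 61.0, 246.5]
ee_rot: [0.118, 0.453, 0.875, 0.119]
force: [1.2, -0.2, 0.0]
grip_width: 0.804
grip_force: 0.0
```

```bash
cat >> h.py <<'E'
def bed(psi):
    psi=np.radians(psi);h=np.array([np.cos(psi),np.sin(psi),0]);u=np.array([0,0,1.]);y=np.array([-np.sin(psi),np.cos(psi),0])
    s,c=np.sin(np.radians(35)),np.cos(np.radians(35))
    return np.stack([c*h+s*u,y,c*u-s*h],1)
def brot(psi):
    B=bed(psi);return R.from_matrix(np.stack([B[:,1],B[:,0],-B[:,2]],1))
E
python3 - <<'E'
from h import *
k=np.array([545.3,-258.8,108.9]);B=bed(-1.2)
print(delta(k+B[:,2]*90+B[:,1]*20,brot(-1.2)),pose()[0],ctrl.sense()['time_s'])
E
```

```text
(array([-31.58701602,  -8.29761901,   7.3027804 ]), array([-14.29099393, -11.08959046,  34.25222671])) [357.57018213  61.04851845 246.53621983] 1.25
```

Emit:
step_arm:
  increments:
    - [[-4, -1, 0.9], [-2, -1.5, 4.8], 80]
    - [[-8, -2.1, 1.8], [-4.1, -3.2, 9.8], 80]
    - [[-12, -3.1, 2.7], [-6.1, -4.7, 14.7], 80]
    - [[-16, -4.2, 3.7], [-8.2, -6.3, 19.6], 80]
    - [[-20.5, -5.4, 4.7], [-10.2, -7.9, 24.5], 80]
    - [[-25, -6.6, 5.8], [-12.2, -9.5, 29.3], 80]
    - [[-29, -7.6, 6.7], [-14.3, -11.1, 34.25], 80]
    - [[-31.6, -8.3, 7.3], [-14.3, -11.1, 34.25], 80]

```text
time_s: 2.25
eef_pos: [494.4, -237.0, 180.9]
ee_rot: [0.213, 0.682, 0.668, 0.21]
force: [0.6, 0.1, 0.7]
grip_width: 0.804
grip_force: 0.0
```

Run:
```python
from h import *
c=cap('wrist','w1.png');p,r=pose();print(p,r.as_matrix().round(3).tolist());print(reds(c)[0])
```

```text
[ 495.11237165 -239.32662354  180.68135725] [[0.021, 0.821, 0.571], [1.0, -0.017, -0.012], [-0.0, 0.571, -0.821]]
[([66, 0, 9, 30, 173], [69.7, 13.4]), ([309, 0, 38, 103, 2791], [327.7, 49.3]), ([548, 0, 48, 27, 899], [566.5, 10.7]), ([309, 251, 36, 23, 774], [326.6, 262.3])]
```

View pics/w1.png

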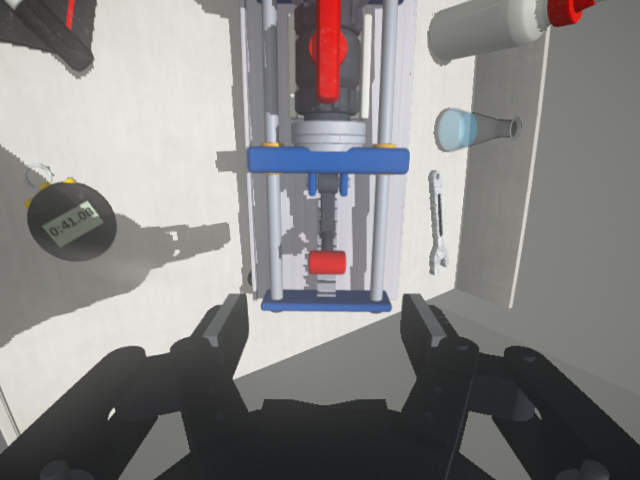

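The wrist view shows the clamp square in the image. The red grip is centred at (327,262), the rods are symmetric about column 327, and the lever runs up from (328,100).

Run:
```python
from h import *
c=cap('wrist');a=cap('top');b=cap('scene');p,r=pose()
k,e=tri((c,326.6,262.3),(c,326.6,262.3),(a,435.6,215.5),(b,444.5,259)); print(k,e)
l2,e2=tri((c,329,48),(a,368.2,219.2));print('hub?',l2,e2)
t=r.inv().apply(k-p);print('knob in tool',t.round(1))
# rod direction at height 28-6 bed: two points per rod, on plane through knob -35mm
B=bed(-1.2)
def onb(u,v,h):
    o,d=ray(c,u,v);n=B[:,2];return o+d*((k-n*(61-h)-o)@n)/(d@n)
for q in([(268,20),(277,290)],[(388,10),(376,290)],[(331,100),(326.6,262)]):
    d=r.inv().apply(onb(*q[0],22)-onb(*q[1],22));m=r.inv().apply(onb(*q[1],22)-p);print(np.degrees(np.arctan2(d[1],d[0])),d.round(1),m.round(1))
```

```text
[ 543.44588431 -260.09563124  112.48630693] [1.6, 1.6, 3.2, 0.6]
hub? [ 539.3055046  -105.34564351  123.25026507] [2.2, 2.2]
knob in tool [-23.7   1.5  85. ]
0.3057802329440239 [230.7   1.2   0.4] [-67.7 -45.7 124.1]
0.17741465623059774 [237.9   0.7   0.4] [-67.7  49.3 123.8]
1.438566249476013 [141.4   3.6   0.2] [-39.1   1.8 124. ]
```

Emit:
step_arm:
  increments:
    - [[-1.2, 0.15, 2], [0, 0, 0.2], 65]
    - [[-2.4, 0.15, 4], [0, 0, 0.2], 65]
    - [[-2.4, 0.15, 6], [0, 0, 0.2], 65]
    - [[-2.4, 0.15, 8], [0, 0, 0.2], 65]
    - [[-2.4, 0.15, 9.4], [0, 0, 0.2], 65]
    - [[-2.4, 0.15, 10.3], [0, 0, 0.2], 65]
    - [[-2.4, 0.15, 10.3], [0, 0, 0.2], 65]

```text
time_s: 3.32
eef_pos: [554.0, -260.6, 97.9]
ee_rot: [0.213, 0.682, 0.667, 0.21]
force: [-0.3, 0.6, 0.3]
grip_width: 0.652
grip_force: 0.0
```

Run:
```python
from h import *
c=cap('wrist','w2.png');print(pose()[0],reds(c)[0],ctrl.sense()['force'])
```

```text
[ 553.96836856 -260.82450805   98.32847858] [([306, 0, 36, 8, 218], [323.6, 2.9]), ([295, 269, 59, 38, 2135], [323.9, 287.5])] [-1.10933032  0.50210027  0.24273842]
```

View pics/w2.png

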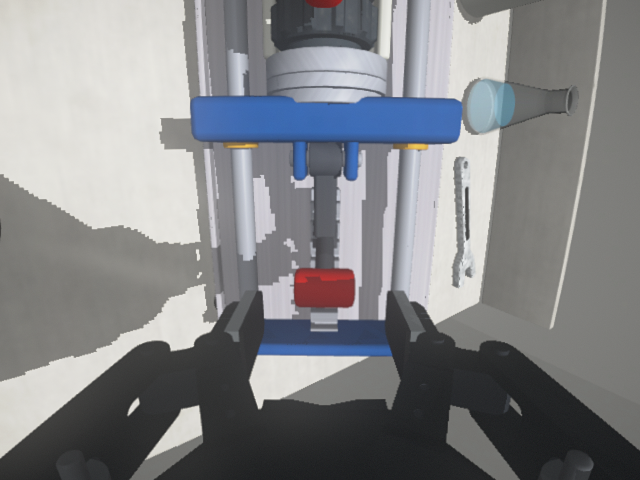

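The grip at (324,287) sits centred between the fingers, whose inner edges are at about columns 245 and 403. I'll close on it.

Emit:
step_arm:
  increments:
    - [[0, 0, 0.2], [0, 0, 0], 20]
    - [[0, 0, 0.2], [0, 0, 0], 20]
    - [[0, 0, 0.2], [0, 0, 0], 20]
    - [[0, 0, 0.2], [0, 0, 0], 20]
    - [[0, 0, 0.2], [0, 0, 0], 20]
    - [[0, 0, 0.2], [0, 0, 0], 20]
  squeeze: 25

```text
time_s: 4.12
eef_pos: [555.1, -260.9, 96.4]
ee_rot: [0.213, 0.682, 0.667, 0.21]
force: [0.1, -0.5, -0.2]
grip_width: 0.203
grip_force: 0.0
```

Run:
```python
from h import *
c=cap('wrist','w3.png');print(pose()[0],reds(c)[0],ctrl.sense()['force'])
```

```text
[ 555.10551736 -260.94125401   96.42986179] [([308, 0, 31, 5, 106], [323.5, 1.4]), ([294, 270, 61, 38, 1726], [324.2, 286.4])] [-0.00306445  0.26653137  0.06078295]
```

View pics/w3.png

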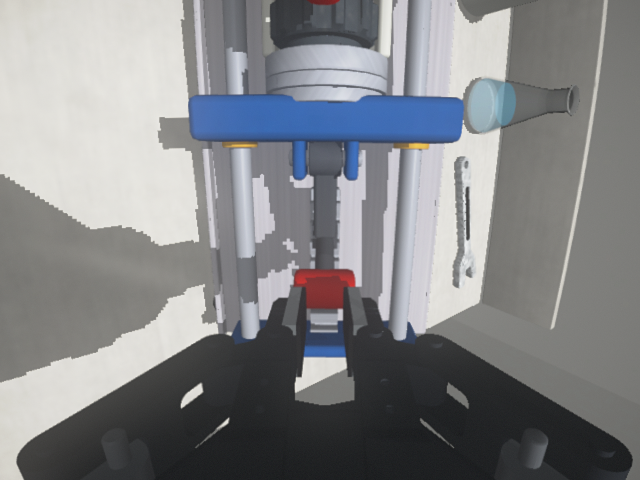

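The closed fingers overlap the grip in the image (pads at columns 295–306 and 342–353, tips at row 287). So they are above it and didn't pinch it. I'll open, go deeper and close again.

Emit:
step_arm:
  increments:
    - [[0, 0, -0.3], [0, 0, 0], 58]
    - [[0, 0, -0.3], [0, 0, 0], 58]
    - [[0, 0, -0.3], [0, 0, 0], 58]
    - [[0, 0, 0.4], [0, 0, 0], 58]
    - [[0, 0, 1.0], [0, 0, 0], 58]
    - [[0, 0, 1.6], [0, 0, 0], 58]
    - [[0, 0, 1.6], [0, 0, 0], 40]
    - [[0, 0, 1.6], [0, 0, 0], 25]

```text
time_s: 5.18
eef_pos: [564.2, -260.9, 83.2]
ee_rot: [0.213, 0.682, 0.667, 0.21]
force: [2.6, 0.3, -2.4]
grip_width: 0.344
grip_force: 29.4
```

Emit:
step_arm:
  increments:
    - [[0, 0, 0], [0, 0, 0], 25]
    - [[0, 0, 0], [0, 0, 0], 25]
    - [[0, 0, 0], [0, 0, 0], 25]

```text
time_s: 5.55
eef_pos: [564.2, -261.0, 83.2]
ee_rot: [0.213, 0.682, 0.667, 0.21]
force: [1.6, 0.7, -4.4]
grip_width: 0.342
grip_force: 29.3
```

Run:
```python
from h import *
c=cap('wrist','w4.png');print(pose()[0],reds(c)[0],ctrl.sense()['force'],c['cx'],c['cy'],c['k1'])
```

```text
[ 564.16956495 -260.94419198   83.16786137] [([291, 282, 67, 43, 2730], [323.9, 303.5])] [ 1.55900171  1.56503796 -3.22624576] 324.22634773421333 243.14197722924627 -0.06640742165999636
```

View pics/w4.png

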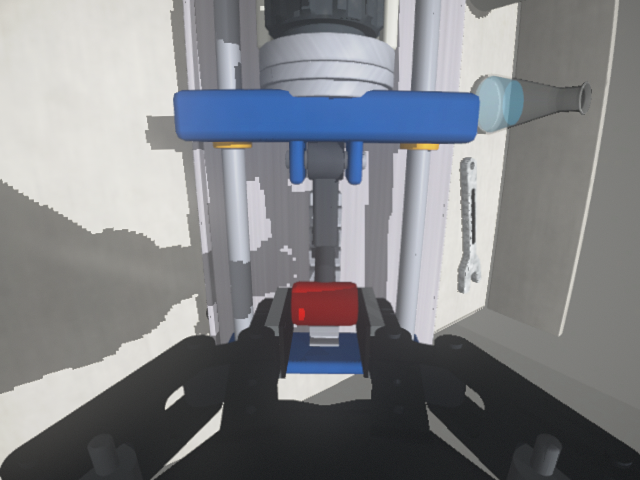

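The grip is held between the pads at (324,303), with the opening at 34% (29 mm) and 29 N. Now I'll lift the pawl along its arc.

Emit:
step_arm:
  increments:
    - [[-0.07, 0, -0.33], [0, -2.9, 0], 25]
    - [[-0.14, 0, -0.65], [0, -5.7, 0], 25]
    - [[-0.18, 0, -0.98], [0, -8.6, 0], 25]
    - [[-0.21, 0, -1.31], [0, -11.5, 0], 25]
    - [[-0.22, 0, -1.97], [0, -17.2, 0], 25]
    - [[-0.16, 0, -2.62], [0, -22.9, 0], 25]
    - [[-0.16, 0, -2.62], [0, -22.9, 0], 25]

```text
time_s: 6.48
eef_pos: [549.1, -264.4, 104.7]
ee_rot: [0.337, 0.711, 0.613, 0.073]
force: [-5.9, -4.2, 1.1]
grip_width: 0.332
grip_force: 30.2
```

Run:
```python
from h import *
c=cap('wrist','w5.png');print(pose()[0],ctrl.sense()['force'],reds(c)[0])
```

```text
[ 548.70748452 -263.92875039  104.40833563] [ 4.72205353 -2.71904093  5.72141834] [([294, 0, 57, 17, 765], [321.8, 7.0]), ([293, 279, 63, 41, 2452], [324.0, 299.4])]
```

View pics/w5.png

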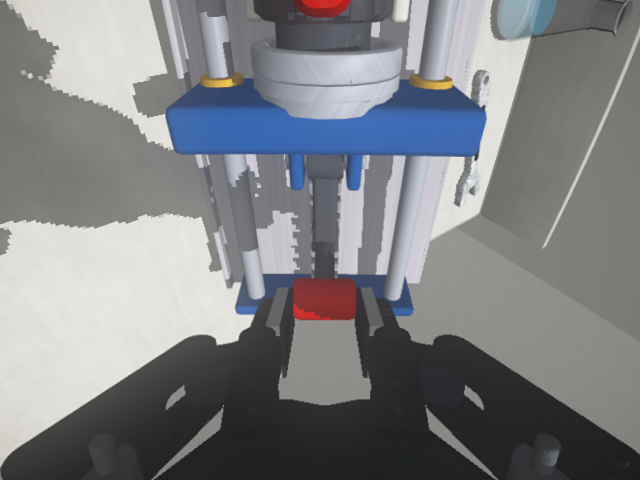

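The pawl is up and the grip is still firmly held at (324,299). Next I'll draw the bar back 38 mm along bed -y.

Emit:
step_arm:
  increments:
    - [[-0.46, 0, 0.19], [0, 0, 0], 25]
    - [[-0.92, 0, 0.39], [0, 0, 0], 25]
    - [[-1.38, 0, 0.58], [0, 0, 0], 25]
    - [[-1.84, 0, 0.78], [0, 0, 0], 25]
    - [[-2.3, 0, 0.97], [0, 0, 0], 25]
    - [[-2.76, 0, 1.17], [0, 0, 0], 25]
    - [[-3.22, 0, 1.36], [0, 0, 0], 25]
    - [[-3.5, 0, 1.48], [0, 0, 0], 25]

```text
time_s: 7.52
eef_pos: [548.2, -302.1, 103.2]
ee_rot: [0.335, 0.711, 0.614, 0.073]
force: [7.0, 3.2, 2.5]
grip_width: 0.336
grip_force: 30.0
```

Run:
```python
from h import *
c=cap('wrist','w6.png');cap('top','t6.png');cv2.imwrite('pics/t6c.png',cv2.resize(cv2.imread('pics/t6.png')[150:310,170:490],(800,400)))
print(pose()[0],ctrl.sense()['force'],reds(c)[0])
w=cv2.imread('pics/w6.png');t=cv2.resize(cv2.imread('pics/t6.png')[160:260,300:480],(648,360))
cv2.imwrite('pics/mix6.png',np.vstack([cv2.resize(w,(320,240)),cv2.resize(t,(320,178))]))
```

```text
[ 548.16721782 -302.30571931  103.30616783] [6.60374422 2.23455397 3.77739824] [([294, 278, 63, 41, 2479], [324.7, 298.2])]
```

View pics/mix6.png

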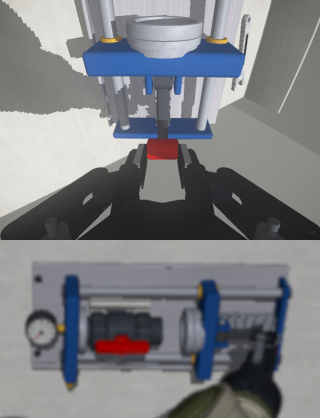

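The inset views show the bar drawn well back and the valve still seated in the fixed cup. I'll release the grip and retreat along bed z, turning the tool back square.

Emit:
step_arm:
  increments:
    - [[0, 0, 0], [0, 0, 0], 65]
    - [[0, 0, 0], [0, 0, 0], 65]
    - [[0, 0, 0], [0, 0, 0], 65]
    - [[-0.8, 0, -1.9], [0, 0, 0], 65]
    - [[-1.6, 0, -3.8], [0, 6, 0], 65]
    - [[-2.6, 0, -6.2], [0, 12, 0], 65]
    - [[-3.6, 0, -8.6], [0, 18, 0], 65]
    - [[-4.2, 0, -10], [0, 22.9, 0], 65]

```text
time_s: 8.62
eef_pos: [485.3, -302.4, 192.9]
ee_rot: [0.205, 0.682, 0.668, 0.213]
force: [0.7, 0.0, -1.3]
grip_width: 0.645
grip_force: 0.0
```

Run:
```python
from h import *
B=bed(-1.0);l=np.array([533,-105,131.6])
print(delta(l+85*B[:,2]+15*B[:,1],brot(-1.0)),pose()[0])
```

```text
(array([21.33051346, -0.06226172, -0.62210659]), array([-0.54953396, -0.85510337, -0.45310428])) [ 485.25345296 -302.3832838   192.87371674]
```

Emit:
step_arm:
  increments:
    - [[5, 0, -0.2], [-0.3, -0.4, -0.2], 65]
    - [[10, 0, -0.4], [-0.5, -0.8, -0.4], 65]
    - [[15, 0, -0.6], [-0.5, -0.9, -0.4], 65]
    - [[20, -0.1, -0.6], [-0.5, -0.9, -0.4], 65]
    - [[21.3, -0.1, -0.6], [-0.5, -0.9, -0.4], 65]
    - [[21.3, -0.1, -0.6], [-0.5, -0.9, -0.4], 65]

```text
time_s: 9.38
eef_pos: [485.2, -88.0, 199.3]
ee_rot: [0.214, 0.68, 0.669, 0.21]
force: [0.0, 0.7, -0.1]
grip_width: 0.647
grip_force: 0.0
```

Run:
```python
from h import *
c=cap('wrist','w7.png');p,r=pose();print(p,reds(c,100)[0])
B=bed(-1.0);print((r.as_matrix().T@B).round(3).tolist())
```

```text
[485.24107736 -88.88797481 199.26072419] [([519, 133, 43, 35, 1044], [537.4, 149.5]), ([112, 171, 7, 58, 220], [115.2, 200.2]), ([311, 212, 31, 84, 1705], [326.4, 252.9])]
[[0.001, 1.0, -0.002], [1.0, -0.001, -0.002], [-0.002, -0.002, -1.0]]
```

View pics/w7.png

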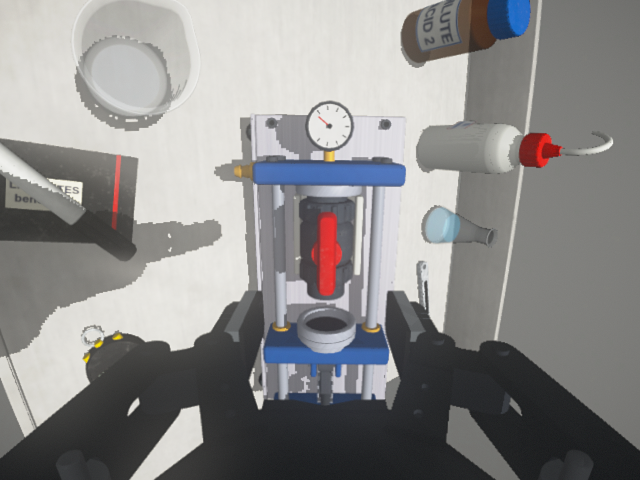

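The wrist view shows the lever at columns 311–342, rows 212–296, with its middle near (327,254). The bar's cup is at (327,325), clear of the valve's right end.

Run:
```python
from h import *
c=cap('wrist');p,r=pose();rs,l=reds(c,100);i=l[254,326];ys,xs=np.where(l==i)
for z in(76,82):
    for n,(u,v) in dict(top=(xs[ys<218].mean(),213),bot=(xs[ys>290].mean(),295.),mid=(326.5,254)).items():
        o,d=ray(c,u,v);o=r.inv().apply(o-p);d=r.inv().apply(d);print(z,n,(o+d*(z-o[2])/d[2]).round(1))
```

```text
76 top [21.4  1.3 76. ]
76 bot [-46.2   0.7  76. ]
76 mid [-11.1   1.1  76. ]
82 top [20.2  1.4 82. ]
82 bot [-49.    0.8  82. ]
82 mid [-13.1   1.1  82. ]
```

Emit:
step_arm:
  increments:
    - [[0, 0, 0], [0, 0, 0], 52]
    - [[0, 0, 0], [0, 0, 0], 52]

```text
time_s: 9.72
eef_pos: [485.1, -89.5, 199.0]
ee_rot: [0.214, 0.682, 0.668, 0.209]
force: [0.3, 0.5, -0.6]
grip_width: 0.522
grip_force: 0.0
```

Emit:
step_arm:
  increments:
    - [[-1.4, 0.1, 2.5], [0, 0, 0], 52]
    - [[-1.4, 0.1, 5], [0, 0, 0], 52]
    - [[-1.4, 0.1, 7.5], [0, 0, 0], 52]
    - [[-1.4, 0.1, 9.5], [0, 0, 0], 52]
    - [[-1.4, 0.1, 11], [0, 0, 0], 52]
    - [[-1.4, 0.1, 12], [0, 0, 0], 52]
    - [[-1.4, 0.1, 12], [0, 0, 0], 52]

```text
time_s: 10.6
eef_pos: [554.2, -104.5, 100.8]
ee_rot: [0.214, 0.681, 0.668, 0.209]
force: [-0.8, -0.4, 0.6]
grip_width: 0.521
grip_force: 0.0
```

Run:
```python
from h import *
c=cap('wrist','w8.png');p,r=pose();print(p,ctrl.sense()['force'],reds(c,100)[0])
```

```text
[ 554.17943875 -104.46776053  101.26446548] [ 0.54977017  0.30239279 -0.62276437] [([598, 111, 42, 49, 1794], [619.2, 134.9]), ([300, 231, 53, 144, 5232], [326.4, 300.8])]
```

View pics/w8.png

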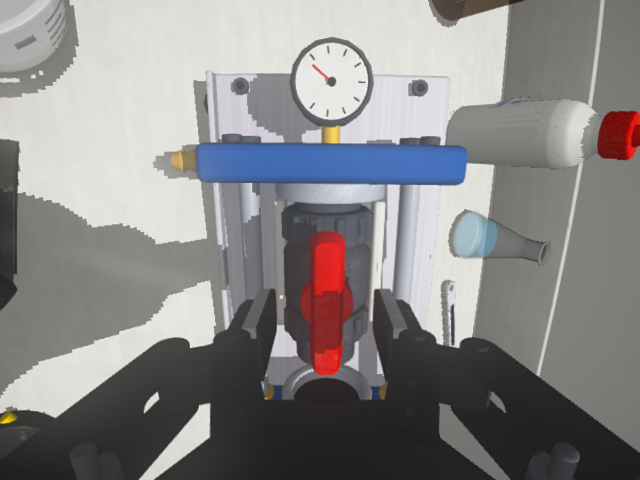

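The lever and its hub, centred at (327,301), lie between the pads, whose tips are at row 290. A little more depth is needed before closing.

Emit:
step_arm:
  increments:
    - [[0, 0, 0.5], [0, 0, 0], 52]
    - [[0, 0, 0.9], [0, 0, 0], 52]
    - [[0, 0, 1.2], [0, 0, 0], 50]
    - [[0, 0, 1.2], [0, 0, 0], 35]
    - [[0, 0, 1.2], [0, 0, 0], 10]
    - [[0, 0, 1.2], [0, 0, 0], 10]
    - [[0, 0, 1.2], [0, 0, 0], 10]
    - [[0, 0, 1.2], [0, 0, 0], 10]
  squeeze: 35

```text
time_s: 11.65
eef_pos: [561.1, -104.5, 91.5]
ee_rot: [0.214, 0.681, 0.668, 0.209]
force: [-1.8, 1.1, 1.9]
grip_width: 0.271
grip_force: 34.2
```

Run:
```python
from h import *
c=cap('wrist','w9.png');p,r=pose();s=ctrl.sense();print(p,s['force'],s['wrist_torque'],s['grip_width'],s['grip_force'],reds(c,100)[0])
```

```text
[ 561.10942435 -104.4982623    91.47420769] [-1.60791647 -0.18597462  2.35195396] [0.06218934 0.299414   0.0197424 ] 0.2647631391430029 34.245160818099976 [([608, 110, 32, 51, 1446], [624.7, 135.9]), ([297, 239, 55, 155, 6038], [324.2, 313.4])]
```

The pads hold the hub at about 23 mm and 34 N. Now I'll slide the valve straight along bed -y.

Emit:
step_arm:
  increments:
    - [[0, 0, 0], [0, 0, 0], 10]
    - [[-0.3, 0, 0], [0, 0, 0], 10]
    - [[-0.6, 0, 0], [0, 0, 0], 10]
    - [[-0.9, 0, 0], [0, 0, 0], 10]
    - [[-1.2, 0, 0], [0, 0, 0], 10]
    - [[-1.5, 0, 0], [0, 0, 0], 10]
    - [[-1.8, 0, 0], [0, 0, 0], 10]
    - [[-1.8, 0, 0], [0, 0, 0], 10]
  squeeze: 60

```text
time_s: 12.7
eef_pos: [560.3, -119.0, 93.1]
ee_rot: [0.212, 0.68, 0.669, 0.212]
force: [-27.0, 20.2, 38.5]
grip_width: 0.26
grip_force: 63.0
```

Run:
```python
from h import *
c=cap('wrist','w10.png');p,r=pose();s=ctrl.sense();print(p,s['force'],s['wrist_torque'],s['grip_width'],s['grip_force'],reds(c,100)[0])
for f in('w9.png','w10.png'):
    im=cv2.imread('pics/'+f);h=cv2.cvtColor(im,cv2.COLOR_BGR2HSV);m=(h[...,0]>100)&(h[...,0]<125)&(h[...,1]>120)&(h[...,2]>60)
    ys,xs=np.where(m[:300]);print(f,ys.min() if len(ys) else None,np.percentile(ys,[5,50,95]) if len(ys) else None)
```

```text
[ 560.30349603 -118.97410156   93.10598126] [-26.82857508  19.84740133  37.31153161] [2.87606066 0.6275333  1.94140482] 0.25596804254314653 62.944979667663574 [([608, 93, 32, 51, 1454], [624.7, 119.2]), ([298, 241, 53, 151, 5879], [324.2, 313.2])]
w9.png 143 [147. 165. 183.]
w10.png 107 [110. 129. 148.]
```

The valve moved about 15 mm with the tool and is out of the 10 mm cup, but it presses into the saddles with about 47 N. I'll relieve that by easing up along bed z.

Emit:
step_arm:
  increments:
    - [[0, 0, -0.08], [0, 0, 0], 10]
    - [[0, 0, -0.15], [0, 0, 0], 10]
    - [[0, 0, -0.2], [0, 0, 0], 10]
    - [[0, 0, -0.2], [0, 0, 0], 10]

```text
time_s: 13.25
eef_pos: [559.5, -122.7, 92.7]
ee_rot: [0.214, 0.681, 0.668, 0.209]
force: [-0.5, 0.6, -0.1]
grip_width: 0.255
grip_force: 59.5
```

Run:
```python
from h import *
c=cap('wrist','w11.png');p,r=pose();s=ctrl.sense();B=bed(-1);print(p,s['force'],'bed force',B.T@np.array(s['force']),s['grip_width'],reds(c,100)[0])
print((r.as_matrix().T@B).round(3).tolist())
```

```text
[ 559.51086322 -122.64234651   92.71975347] [-0.23478678  0.39591349 -1.22777112] bed force [-0.9021774   0.3917556  -0.86712036] 0.2545286780360975 [([611, 87, 29, 51, 1329], [626.1, 112.9]), ([299, 239, 52, 155, 5982], [324.2, 313.5])]
[[0.002, 1.0, -0.002], [1.0, -0.002, -0.003], [-0.003, -0.002, -1.0]]
```

Emit:
step_arm:
  increments:
    - [[0, 0, -0.4], [0, 0, 0], 10]
    - [[0, 0, -0.9], [0, 0, 0], 10]
    - [[0, 0, -1.6], [0, 0, 0], 10]
    - [[0, 0, -2.6], [0, 0, 0], 10]
    - [[0, 0, -4], [0, 0, 0], 10]
    - [[0, 0, -6], [0, 0, 0], 10]
    - [[0, 0, -8.5], [0, 0, 0], 10]
    - [[0, 0, -11], [0, 0, 0], 10]

```text
time_s: 14.3
eef_pos: [495.8, -121.1, 184.5]
ee_rot: [0.214, 0.681, 0.668, 0.209]
force: [0.3, -0.2, -0.2]
grip_width: 0.253
grip_force: 59.5
```

Run:
```python
from h import *
c=cap('wrist','w12.png');p,r=pose();s=ctrl.sense();print(p,s['force'],s['wrist_torque'],s['grip_width'],s['grip_force'],reds(c,100)[0])
a=cap('top','t12.png');print(reds(a,60)[0])
# tray
r1=R.from_euler('z',0)
tr=np.array([[601,344],[606,188],[384,179],[380,333]]);print(tr.mean(0))
# valve y=tool x. Target: tool down, valve along tray y (world ~x) or tray x(world y)
ty=np.array([np.cos(np.radians(2.5)),np.sin(np.radians(2.5)),0])
e=(tr[0]+tr[1]-tr[2]-tr[3])/2.;yaw=np.degrees(np.arctan2(e[1],e[0]));print('tray y yaw',yaw)
t=np.radians(yaw);ty=np.array([np.cos(t),np.sin(t),0]);tx=np.array([np.sin(t),-np.cos(t),0])
ctr=np.array([*tr.mean(0),0])
for yoff in(-35,-40,-45):print(yoff,(ctr+yoff*ty).round())
# rot: tool z down; tool x = -tx (world +y) , tool y = +ty
Z=np.array([0,0,-1.]);X=-tx;Y=np.cross(Z,X);print(Y)
rot=R.from_matrix(np.stack([X,Y,Z],1));print(delta(ctr-40*ty+[0,0,200],rot))
```

```text
[ 495.74819345 -121.46969408  186.92980795] [ 0.21658426 -1.51086163  1.62739303] [-0.0035676   0.25661134 -0.04973766] 0.2565482009223506 59.496912360191345 [([532, 101, 47, 37, 1215], [551.3, 119.2]), ([94, 113, 6, 30, 119], [96.2, 125.4]), ([89, 144, 7, 51, 200], [92.8, 173.0]), ([299, 239, 52, 154, 5910], [324.2, 313.2])]
[([323, 83, 17, 18, 226], [330.9, 92.0]), ([186, 100, 14, 14, 151], [192.2, 106.3]), ([448, 210, 10, 15, 107], [452.4, 216.6]), ([365, 242, 13, 9, 108], [371.3, 246.0]), ([333, 278, 25, 7, 74], [344.6, 281.2])]
[492.75 261.  ]
tray y yaw 2.5849616154495756
-35 [458. 259.   0.]
-40 [453. 259.   0.]
-45 [448. 259.   0.]
[0.99898244 0.04510079 0.        ]
(array([37.98842607, -3.32573989, -4.24901462]), array([35.02000717,  1.37106592, -3.58917411]))
```

The valve is out and held; the lever sits unchanged in the hand at (324,313). Next I'll rise, carry it over to the tray and turn it upright.

Emit:
step_arm:
  increments:
    - [[0.5, 0, -2.5], [0, 0, 0], 10]
    - [[3, -0.1, -5], [0, 0, 0], 10]
    - [[8, -0.2, -6.5], [5, 0.2, -0.5], 10]
    - [[13, -0.3, -7], [11, 0.4, -1.1], 10]
    - [[18, -0.5, -7.3], [17, 0.7, -1.7], 10]
    - [[23, -0.6, -7.5], [23, 0.9, -2.4], 10]
    - [[28, -0.7, -7.5], [29, 1.1, -3], 10]
    - [[33, -0.9, -7.5], [35, 1.4, -3.6], 10]

```text
time_s: 15.4
eef_pos: [453.0, 212.0, 238.9]
ee_rot: [-0.003, 0.69, 0.724, -0.001]
force: [1.2, -0.7, -1.5]
grip_width: 0.26
grip_force: 59.5
```

```bash
cat > tgt.py <<'E'
from h import *
t=np.radians(2.6);ty=np.array([np.cos(t),np.sin(t),0]);tx=np.array([np.sin(t),-np.cos(t),0]);Z=np.array([0,0,-1.])
rot=R.from_matrix(np.stack([-tx,np.cross(Z,-tx),Z],1));ctr=np.array([492.7,261,0])-40*ty
E
python3 - <<'E'
from tgt import *
s=ctrl.sense();c=cap('wrist','w13.png');print(pose()[0],s['force'],s['time_s'],reds(c,100)[0]);print(delta(ctr+[0,0,150],rot))
E
```

```text
[453.11083751 216.19771516 237.50770527] [ 1.17318221 -0.74763907 -1.45521912] 15.4 [([299, 239, 52, 153, 5778], [324.3, 312.7]), ([628, 440, 12, 24, 126], [635.7, 448.2])]
(array([4.2445311 , 0.28296138, 8.77272589]), array([-0.68389096, -0.32989415,  0.27237754]))
```

Emit:
step_arm:
  increments:
    - [[2.2, 0.2, 0.5], [-0.7, -0.3, 0.3], 10]
    - [[4.2, 0.3, 2.5], [-0.7, -0.3, 0.3], 10]
    - [[4.2, 0.3, 5.5], [-0.7, -0.3, 0.3], 10]
    - [[4.2, 0.3, 8.5], [-0.7, -0.3, 0.3], 10]
    - [[4.2, 0.3, 11.5], [-0.7, -0.3, 0.3], 10]
    - [[4.2, 0.3, 14.5], [-0.7, -0.3, 0.3], 10]
    - [[4.2, 0.3, 16.5], [-0.7, -0.3, 0.3], 10]
    - [[4.2, 0.3, 16.5], [-0.7, -0.3, 0.3], 10]

```text
time_s: 16.45
eef_pos: [452.7, 252.4, 72.9]
ee_rot: [0.003, 0.692, 0.722, 0.001]
force: [-0.3, -0.4, -1.1]
grip_width: 0.255
grip_force: 59.5
```

Run:
```python
from tgt import *
s=ctrl.sense();print(pose()[0],s['force'],delta(ctr+[0,0,50],rot))
b=cap('scene');q=[onz(b,u,v,28)[:2].round() for u,v in((178,252),(232,274),(272,208),(220,195))];print(q,np.mean(q,0))
c=cap('wrist','w14.png');g=cv2.cvtColor(c['img'],cv2.COLOR_RGB2GRAY)
for v in(60,120,180,220):
    row=cv2.GaussianBlur(g,(5,5),0)[v].astype(int);d=np.abs(np.diff(row));print(v,[(int(i),int(row[min(i+4,639)]-row[max(i-4,0)])) for i in np.where(d>14)[0]][:24])
```

```text
[452.73206376 252.37524172  72.92480145] [-0.2710946  -0.38941183 -1.10159556] (array([0.68556443, 0.01482685, 2.2910786 ]), array([ 0.35332571,  0.12964886, -0.23860865]))
[array([380., 318.]), array([376., 168.]), array([603., 189.]), array([590., 332.])] [487.25 251.75]
60 [(93, -74), (94, -52), (95, -20), (97, 10), (98, 25), (99, 51)]
120 [(86, 40), (99, -54), (100, -25), (103, 15), (104, 34)]
180 [(93, 41), (106, -37), (107, -15), (109, 4), (110, 15), (213, -102), (214, -102), (215, -103), (517, -56), (518, -59), (539, 56), (540, 56), (548, 103), (549, 103), (550, 104)]
220 [(98, 48), (99, 49), (111, -44), (112, -15), (114, 7), (115, 20), (116, 46), (186, -66), (187, -59), (217, -48), (427, -45), (512, -50), (513, -55), (534, 56), (541, 103), (542, 104), (543, 104)]
```

Run:
```python
from tgt import *
p,r=pose()
c=cap('wrist');g=cv2.GaussianBlur(cv2.cvtColor(c['img'],cv2.COLOR_RGB2GRAY),(5,5),0).astype(int)
for u in(150,180,450,480):
    col=g[:,u];d=np.diff(col);print(u,[(int(i),int(col[i-4]),int(col[i+5]),onz(c,u,i,28)[:2].round().tolist()) for i in range(5,260) if abs(d[i])>=8 and abs(d[i])==abs(d[i-3:i+4]).max()])
I=cv2.imread('pics/scene1.png');m=(cv2.cvtColor(I,cv2.COLOR_BGR2GRAY)<95).astype(np.uint8);m[:185]=0;m[280:]=0;m[:,:170]=0;m[:,280:]=0
k=max(cv2.findContours(m,0,2)[0],key=cv2.contourArea);ap=cv2.approxPolyDP(cv2.convexHull(k),5,True)[:,0]
b=cap('scene')
for q in ap:print(q,onz(b,*map(float,q),28).round(),onz(b,*map(float,q),0).round())
```

```text
150 [(232, 224, 133, [334.0, 262.0])]
180 [(221, 226, 140, [356.0, 270.0])]
450 [(61, 217, 210, [525.0, 377.0]), (69, 210, 220, [526.0, 372.0]), (123, 218, 118, [529.0, 340.0]), (133, 119, 101, [530.0, 334.0]), (137, 97, 117, [531.0, 332.0]), (191, 110, 52, [535.0, 298.0])]
480 [(64, 217, 205, [544.0, 376.0]), (71, 194, 221, [545.0, 372.0]), (124, 220, 118, [549.0, 341.0]), (134, 117, 106, [550.0, 335.0]), (189, 113, 58, [556.0, 300.0]), (198, 58, 86, [557.0, 294.0]), (199, 54, 86, [557.0, 293.0])]
[219 193] [595. 339.  28.] [620. 359.   0.]
[272 208] [603. 189.  28.] [628. 205.   0.]
[231 277] [368. 166.  28.] [387. 181.   0.]
[178 259] [362. 305.  28.] [380. 324.   0.]
[174 250] [381. 330.  28.] [400. 349.   0.]
```

The wrist and scene views both agree with the top-view tray position. I'll descend, slowly at the end.

Emit:
step_arm:
  increments:
    - [[0.4, 0, 0.8], [0.4, 0.1, -0.2], 10]
    - [[0.7, 0, 1.6], [0.4, 0.1, -0.2], 10]
    - [[0.7, 0, 2.4], [0.4, 0.1, -0.2], 10]
    - [[0.7, 0, 2.9], [0.4, 0.1, -0.2], 10]
    - [[0.7, 0, 3.2], [0.4, 0.1, -0.2], 10]
    - [[0.7, 0, 3.4], [0.4, 0.1, -0.2], 10]
    - [[0.7, 0, 3.4], [0.4, 0.1, -0.2], 10]

```text
time_s: 17.52
eef_pos: [453.7, 259.4, 40.6]
ee_rot: [0.001, 0.691, 0.723, 0.001]
force: [-0.2, -0.9, -1.4]
grip_width: 0.258
grip_force: 59.5
```

Emit:
step_arm:
  increments:
    - [[0, 0, 0.1], [0, 0, 0], 10]
    - [[0, 0, 0.2], [0, 0, 0], 10]
    - [[0, 0, 0.3], [0, 0, 0], 10]
    - [[0, 0, 0.4], [0, 0, 0], 10]
    - [[0, 0, 0.4], [0, 0, 0], 10]

```text
time_s: 18.15
eef_pos: [453.7, 259.5, 36.5]
ee_rot: [0.001, 0.691, 0.723, 0.001]
force: [-0.1, -0.6, -1.0]
grip_width: 0.25
grip_force: 59.5
```

Emit:
step_arm:
  increments:
    - [[0, 0, 0.1], [0, 0, 0], 10]
    - [[0, 0, 0.2], [0, 0, 0], 10]
    - [[0, 0, 0.3], [0, 0, 0], 10]
    - [[0, 0, 0.3], [0, 0, 0], 10]

```text
time_s: 18.65
eef_pos: [453.6, 259.5, 33.4]
ee_rot: [0.001, 0.691, 0.723, 0.001]
force: [-0.5, -0.4, -0.6]
grip_width: 0.258
grip_force: 59.5
```

Emit:
step_arm:
  increments:
    - [[0, 0, 0.1], [0, 0, 0], 10]
    - [[0, 0, 0.2], [0, 0, 0], 10]
    - [[0, 0, 0.2], [0, 0, 0], 10]

```text
time_s: 19.02
eef_pos: [453.6, 259.4, 31.4]
ee_rot: [0.001, 0.691, 0.723, 0.001]
force: [0.3, 0.3, -0.8]
grip_width: 0.258
grip_force: 59.5
```

Emit:
step_arm:
  increments:
    - [[0, 0, 0.1], [0, 0, 0], 10]
    - [[0, 0, 0.2], [0, 0, 0], 10]
    - [[0, 0, 0.2], [0, 0, 0], 10]

```text
time_s: 19.4
eef_pos: [453.7, 259.4, 29.5]
ee_rot: [0.001, 0.691, 0.723, 0.001]
force: [-0.2, 0.2, -1.4]
grip_width: 0.259
grip_force: 59.5
```

Emit:
step_arm:
  increments:
    - [[0, 0, 0.1], [0, 0, 0], 10]
    - [[0, 0, 0.2], [0, 0, 0], 10]
    - [[0, 0, 0.2], [0, 0, 0], 10]

```text
time_s: 19.77
eef_pos: [454.4, 259.3, 28.3]
ee_rot: [0.001, 0.691, 0.723, 0.001]
force: [0.0, -1.8, 5.8]
grip_width: 0.257
grip_force: 60.3
```

The valve touched down with about 6 N. I'll release it and retreat.

Emit:
step_arm:
  increments:
    - [[0, 0, -0.05], [0, 0, 0], 30]
    - [[0, 0, -0.05], [0, 0, 0], 40]
    - [[0, 0, -0.05], [0, 0, 0], 55]
    - [[0, 0, -0.05], [0, 0, 0], 55]
    - [[0, 0, -1.5], [0, 0, 0], 55]
    - [[0, 0, -4], [0, 0, 0], 55]
    - [[0, 0, -8], [0, 0, 0], 55]
    - [[0, 0, -13], [0, 0, 0], 55]

```text
time_s: 20.78
eef_pos: [453.0, 259.3, 159.4]
ee_rot: [0.001, 0.691, 0.723, 0.001]
force: [1.6, 0.4, 1.0]
grip_width: 0.548
grip_force: 0.0
```

Run:
```python
from tgt import *
c=cap('wrist','w20.png');s=ctrl.sense();p,r=pose();print(p,s['force'],s['grip_force'],s['grip_width'])
rs,l=reds(c,300);print(rs)
a=cap('top','t20.png');b=cap('scene','s20.png');print('top',reds(a,40)[0]);print('scene',reds(b,40)[0])
for st,ce in rs:
    for z in(76,82):print(z,onz(c,*ce,z).round(1),onz(c,ce[0],st[1],z).round(1),onz(c,ce[0],st[1]+st[3],z).round(1))
```

```text
[455.80777385 260.3329739  166.47965722] [1.72972893 0.50474278 7.71256591] 0.0 0.5517350070456449
[([312, 194, 31, 85, 1782], [327.1, 235.1])]
top [([323, 84, 17, 17, 226], [330.9, 92.1]), ([186, 100, 14, 14, 151], [192.2, 106.3]), ([448, 210, 10, 15, 107], [452.4, 216.6]), ([211, 256, 15, 10, 95], [217.0, 260.1]), ([333, 278, 25, 7, 74], [344.6, 281.2])]
scene [([268, 129, 12, 10, 102], [273.7, 133.4]), ([382, 132, 15, 17, 201], [389.0, 140.8]), ([201, 219, 27, 14, 219], [214.1, 226.0]), ([456, 258, 12, 15, 123], [461.3, 264.7])]
76 [454.7 261.1  76. ] [453.1 293.6  76. ] [456.4 223.8  76. ]
82 [454.5 262.7  82. ] [453.  294.4  82. ] [456.2 226.3  82. ]
```

The lever shows at its full 70 mm length and the expected height, so the valve stands upright in the tray. The grip sits about 38 mm back. I'll clear the arm and hand in.

Emit:
step_arm:
  increments:
    - [[0, 0, -2], [0, 0, 0], 55]
    - [[0, 0, -4], [0, 0, 0], 55]
    - [[0, 0, -4], [0, 0, 0], 55]
    - [[0, 0, -4], [0, 0, 0], 55]

```text
time_s: 21.42
eef_pos: [452.8, 259.3, 196.4]
ee_rot: [0.0, 0.691, 0.723, 0.0]
force: [-1.3, 0.5, -0.1]
grip_width: 0.55
grip_force: 0.0
```

```bash
python3 -c "
from rig import ctrl
print(ctrl.finish_job())"
```

```text
the job is handed in; nothing more can be done
None
```

The job is handed in at about 21 s (no verdict was returned): the clamp bar is back about 38 mm with the pawl let down, and the valve stands upright, lever on top, in the free part of the tray; it pressed on the cradle saddles with about 47 N during the slide until I eased it up, and I didn't re-check the union, beaker or stopwatch at the end.

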